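# Sieve vials from tubes on the tilting tray

## Task

First push the grey catch bin along its runners until it sits home against the sieving stand. Then tilt the tray green end down (there is a green tab to press) so that all three small vials drop through the slots into the pan below while both tubes stay on the tray, and only then tilt it the other way with the orange tab so that both tubes roll off into the bin. Do not touch the vials or tubes themselves, and leave the beaker, timer and squat bottle alone.

Things in the scene. Friction and masses are not known exactly. Their poses are not given: they have to be found in the camera images.
- stand: fixed grey sieving stand; origin on the worktop under the pivot. Its y axis runs along the tray: +y to the sorting end (green tab), -y to the open discharge end (orange tab, bin). Its x axis is parallel to the pivot; -x is the side of the two tabs, towards the robot. Two posts 150 mm high at y = 0 (outer faces x = +-85 mm). Two runners 14 mm high, 159 mm apart inside, guide the bin from y = -80 to -245 mm
- pan (a point): centre of the inner floor of the vial pan (part of the stand, below the tray), 6 mm above the worktop; axes as the stand's. Inside it measures 130 mm (x) by 190 mm (y); walls 58 mm high, 85 mm at the sorting end; outer face of the wall towards the bin at stand y = -80 mm
- tray (a joint): angle (rad) of the sieve tray on its pivot; 0 = start, tray leaning 0.10 down towards the bin; +0.10 = level; grows as the green end goes down; stops at +0.42 (green end 0.32 below level) and -0.36 (orange end 0.46 below level). Stiff hinge (0.3 N m friction, about 3.5 N at a tab): the tray stays where it is left. Things roll off the orange end once the joint is below about -0.11
- tray_pivot (a point): pivot of the blue-sided aluminium tray, at mid-width level with its floor, 140 mm above the worktop; axes are the tray's. Tray 124 mm wide inside, 222 mm long, walls 38 mm high on both sides and at the green end, open at the orange end. Floor along y: ramp rising 0.21 rad from y = -60 mm out to the open end; plain from -60 to -11; then three slots 64 x 27 mm: a vial falls through, a tube spans them
- green_tab (a point): middle of the top of the green press tab on the tray's robot side, at the sorting end: 85 mm along the tray from the pivot, 93 mm to the side (27 mm out from the tray's wall); the tab is 52 x 32 mm (x, y), 5 mm thick, with a lip 4 mm high on its outer edge. Pressing it down tilts the tray to sort. Moves with the tray; axes are the tray's
- orange_tab (a point): middle of the top of the orange press tab, the same at the discharge end (85 mm the other way from the pivot). Pressing it down tilts the tray to discharge
- bin: loose open grey catch bin, 148 x 110 mm (x, y), 0.5 kg, sides 75 mm high, wall towards the stand 70 mm, far wall (-y) 105 mm; walls 4 mm; origin under its centre, axes as the stand's when in line. It slides between the runners; home = touching the pan wall, its origin then 135 mm from the stand's origin along -y
- bin_push (a point): white push plate on the outer face of the bin's far (-y) wall, 10 mm from the wall's middle towards the robot (bin x = -10 mm, y = -55 mm), 35 mm above the worktop: push the bin here towards the stand (along the bin's +y); pushed far off its middle it may jam between the runners
- vial_a_mid (a point): middle of a 2 ml vial with blue cap, 13 mm diameter, 43 mm long, 12 g; lies across the tray at the start; its z axis runs along the vial
- vial_b_mid (a point): middle of a 2 ml vial with green cap, 13 mm diameter, 43 mm long, 12 g; lies across the tray at the start; its z axis runs along the vial
- vial_c_mid (a point): middle of a 2 ml vial with blue cap, 13 mm diameter, 43 mm long, 12 g; lies across the tray at the start; its z axis runs along the vial
- tube_a: white sample tube with red cap, a cylinder 30 mm in diameter and 112 mm long, 60 g; origin at its centre, x along it; lies across the tray at the start
- tube_b: white sample tube with yellow cap, a cylinder 30 mm in diameter and 112 mm long, 60 g; origin at its centre, x along it; lies across the tray at the start
- beaker: small empty glass beaker, 45 mm, 58 mm high; origin under its centre; bystander, leave alone
- timer: white lab timer, 66 x 66 x 25 mm; origin under its centre; bystander, leave alone
- stopper_bottle: squat glass bottle with foil stopper, 68 mm, 56 mm high; origin under its centre; bystander, leave alone
Things that resemble listed ones, but are neither listed nor needed, are in the scene too. Leave any turquoise look-alike of the tube_b alone.

How it is judged:
By the outcome, as a careful person would: the job done as asked, in the order asked, and still so for the second after the job is handed in, with the robot touching nothing.
It also fails if it takes over 64 s, if anything falls off the work surface, if the arm or the gripper's body presses on something with over 40 N, if the wrist force passes 120 N, or if a joint passes its speed limit or range.

## Robot

A 7-joint arm with a two-finger parallel gripper is mounted at the origin on a cart in front of the work surface, level with it; the furniture and walls round the work are solid. World frame = base frame: x ahead of the robot, y to its left, z up, the work surface at z = 0. Lengths are in m, angles in rad, forces in N, time in s.
With the tool pointing down it reaches from about 0.4 to 0.85 m from the base axis. Payload 10.4 kg.
Tool frame: the origin (TCP) lies midway between the tips of the shut fingers; the grasp point (between the pads) lies 19 mm behind it; z points along the fingers, y is the line along which they close (so a half turn about z gives the same grasp; the last joint's range is limited). The gripper opens to 87 mm and grips with 3 to 60 N. Pads are 19 mm wide; open, the fingers measure 117 mm over their backs; the gripper's body (75 mm by 190 mm) begins 51 mm behind the grasp point.
Start: joints at [1.143, 0.332, -0.065, 1.46, 0.022, 1.35, -0.088], TCP at [0.246, -0.575, 0.223] pointing down, gripper open.
Joint ranges: [-2.6, 2.6], [-0.5, 2.12], [-1.47, 1.34], [0.16, 2.42], [-1.27, 4.41], [0.06, 2.06], [-2.6, 2.6]. Speed limits (rad/s): [2.22, 2.22, 2.79, 2.79, 3.14, 3.14, 3.14].

## Interface

Orientations are given as a unit quaternion [x, y, z, w].
In Python, from bench import sensors, eyes, order gives the robot as it stands.
- The arm moves only by the tool arm_command, never from a script. Its argument "steps" is a list of rows, each an object with "rot": the turn, a rotation vector about the world's x, y, z in degrees, a list of three; "slide": the shift along the world's x, y, z in m, a list of three; "grip": the opening, from 0 (shut) to 1 (fully open). A call has exactly 8 rows; each row shifts and turns the commanded pose from where the row before left it; what a row does not reach is not made up. A row lasts 1/8 s, in which the tool goes at most 62.5 mm and 10.7 degrees, less where a joint would pass 70% of its speed; a pose out of reach is approached as far as the arm can. A call with a gripper value outside its range is refused whole. The fingers move at their own pace and stop on an object; "newtons" is the grip in N (left out, the last holds). Time passes only in rows, so rows that do not move let the fingers close, or fill a call up. It gives the time, the measured TCP pose, the force, the opening and the grip force at its end, in the units of the state.
- sensors.read_state(): the state, without advancing time (a new reading comes with each control period).
- eyes.camera(name): name is "side" or "top"; returns a dict with "pixels" (400x640x3 uint8, red, green, blue), "intrinsics" (3x3 intrinsics, pixels), "k1" (the pictures are not rectified: a ray, as slopes to the right and down, at radius r is drawn at 1 + k1 r^2 times it, then the intrinsics apply), "pose" (4x4, takes a point from camera to world coordinates). Camera axes: x right, y down, z forward; pixel columns grow to the right and rows downward; lengths in m; the calibration is good to about 2 mm. A picture is of the moment at which its call begins. There is no depth.
- order.close_job(): hands the job in; it is judged then, once.
Trained networks look in a picture, given as the dict that the camera call returned (one of the last four; its "shot" number tells which), for a name from the list of things; names that differ only in an ending like _2 or _b are one class to them, and where a whole thing is asked for, a point or a joint stands for the part that bears it (a point fixed in the world has none). Each returns a list of dicts, best first, with "conf" (0 to 1); they miss things now and then, are a little off and sometimes report something else, mostly with a low value. They report only what shows in the picture. A call takes as long as a camera call. They do not tell look-alikes from the thing itself.
- eyes.look_for(name, picture): "bbox" ([left, top, right, bottom] in pixels, round what is visible of it).
The state is a dict: "time": time; "joint_positions": joint angles; "joint_vel": joint speeds; "joint_torque": joint torques, N m; "ee_pos": TCP position; "eef_rot": TCP orientation; "ft_force": force on the tool from outside, world axes, zero at the start; "torque": the same for the moment, N m; "width": finger opening in m; "grip_force": force on a finger pad.
Only numpy, scipy, OpenCV 4.12 (cv2) and the standard library are available. Lean on these libraries where they do the work, as an engineer would, in place of code of your own. Each camera call takes 0.05 s, during which the arm holds its last target. There are 200 camera calls.

## Working session

There is one attempt and no reset: what is moved stays moved. The work goes in short steps, Python scripts to look and compute and a tool call to move; the robot and the scene stay as the last step left them, time stands still between calls to the robot, and variables do not carry over. Pictures are saved under pics/ and viewed, at most 10 in all, crops included, and the job is handed in when it is done.

Besides the shell and the picture viewer there is one more tool, called after ">>>" by a JSON object that holds its "op" and its "data". arm_command: Moves the arm, as the interface text tells. Its arguments: {"type":"object","properties":{"steps":{"type":"array","items":{"type":"object","properties":{"rot":{"type":"array","items":{"type":"number"}},"slide":{"type":"array","items":{"type":"number"}},"grip":{"type":"number"}}}},"newtons":{"type":"number"}},"required":["steps"]}

```bash
mkdir -p pics; cat > h.py <<'E'
import numpy as np, cv2
from bench import sensors, eyes, order
def ray(c,u,v):
    K=np.array(c["intrinsics"]);d=np.array([(u-K[0,2])/K[0,0],(v-K[1,2])/K[1,1]]);s=d.copy()
    for _ in range(20): s=d/(1+c["k1"]*(s@s))
    T=np.array(c["pose"]);return T[:3,3],T[:3,:3]@np.array([s[0],s[1],1])
def at(c,u,v,z):
    o,r=ray(c,u,v);return o+r*(z-o[2])/r[2]
def proj(c,p):
    T=np.array(c["pose"]);q=T[:3,:3].T@(np.array(p)-T[:3,3]);s=q[:2]/q[2];s=s*(1+c["k1"]*(s@s))
    K=np.array(c["intrinsics"]);return np.array([K[0,0]*s[0]+K[0,2],K[1,1]*s[1]+K[1,2]])
def save(c,n,crop=None,f=1):
    im=c["pixels"][:,:,::-1]
    if crop: l,t,r,b=crop; im=im[t:b,l:r]
    cv2.imwrite("pics/"+n,cv2.resize(im,None,fx=f,fy=f,interpolation=cv2.INTER_CUBIC))
E
python3 - <<'E'
from h import *
for n in("top","side"):
    c=eyes.camera(n);save(c,n+"0.png",f=1.25)
    print(n,np.array(c["pose"]).round(3).tolist())
    for k in["stand","tray","green_tab","orange_tab","bin","bin_push","vial_a_mid","tube_a","beaker","timer","stopper_bottle"]:
        print(k,[(np.round(d["bbox"]).astype(int).tolist(),round(d["conf"],2)) for d in eyes.look_for(k,c)[:5]])
s=sensors.read_state();print(s["time"],s["ee_pos"],s["eef_rot"],s["width"])
E
```

```text
top [[0.027, -0.976, 0.217, 0.392], [-1.0, -0.025, 0.01, 0.125], [-0.004, -0.217, -0.976, 1.256], [0.0, 0.0, 0.0, 1.0]]
stand [([276, 188, 368, 262], 0.71)]
tray [([273, 189, 358, 261], 0.66)]
green_tab [([272, 188, 356, 259], 0.82), ([354, 195, 396, 245], 0.63), ([201, 238, 220, 255], 0.16)]
orange_tab [([279, 194, 358, 260], 0.69)]
bin [([354, 191, 399, 244], 0.64), ([305, 200, 317, 240], 0.56), ([277, 194, 357, 261], 0.39)]
bin_push [([354, 196, 397, 245], 0.86)]
vial_a_mid [([334, 208, 340, 222], 0.56), ([354, 195, 395, 245], 0.48), ([329, 218, 331, 224], 0.31)]
tube_a [([306, 204, 320, 238], 0.81), ([419, 230, 455, 247], 0.64), ([318, 199, 332, 235], 0.61)]
beaker [([201, 241, 219, 250], 0.54)]
timer [([400, 158, 416, 185], 0.62)]
stopper_bottle [([224, 240, 248, 263], 0.87)]
side [[-0.625, -0.441, 0.644, -0.233], [-0.78, 0.367, -0.506, 0.807], [-0.014, -0.819, -0.574, 0.86], [0.0, 0.0, 0.0, 1.0]]
stand [([280, 162, 392, 256], 0.91)]
tray [([281, 160, 378, 216], 0.58)]
green_tab [([282, 162, 378, 218], 0.87)]
orange_tab [([280, 159, 378, 217], 0.92), ([313, 175, 342, 192], 0.37)]
bin [([350, 164, 392, 218], 0.63)]
bin_push [([349, 164, 394, 218], 0.88)]
vial_a_mid []
tube_a [([312, 176, 338, 189], 0.72), ([407, 176, 426, 196], 0.68), ([308, 176, 333, 194], 0.66)]
beaker [([233, 268, 255, 296], 0.97)]
timer [([351, 164, 392, 217], 0.28)]
stopper_bottle [([260, 268, 286, 291], 0.83)]
1.2 [ 0.24615777 -0.57452313  0.22259505] [9.79586485e-01 2.01023171e-01 1.53237993e-06 5.88727357e-05] 0.08721144177881908
```

View pics/top0.png

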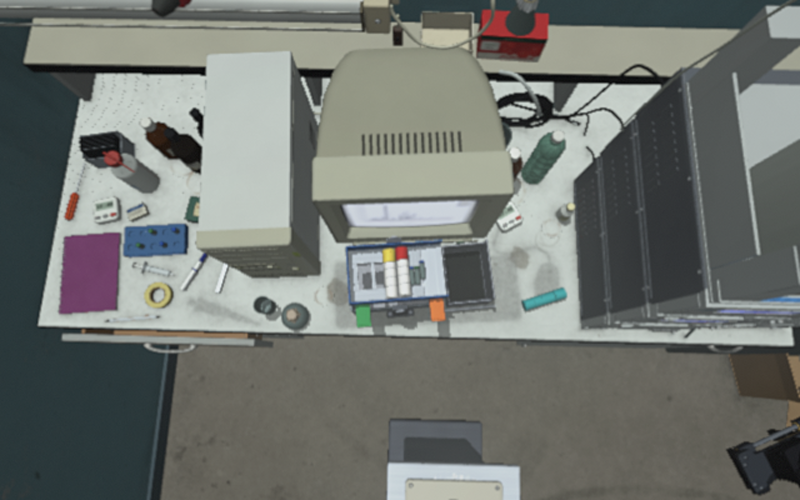

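View pics/side0.png

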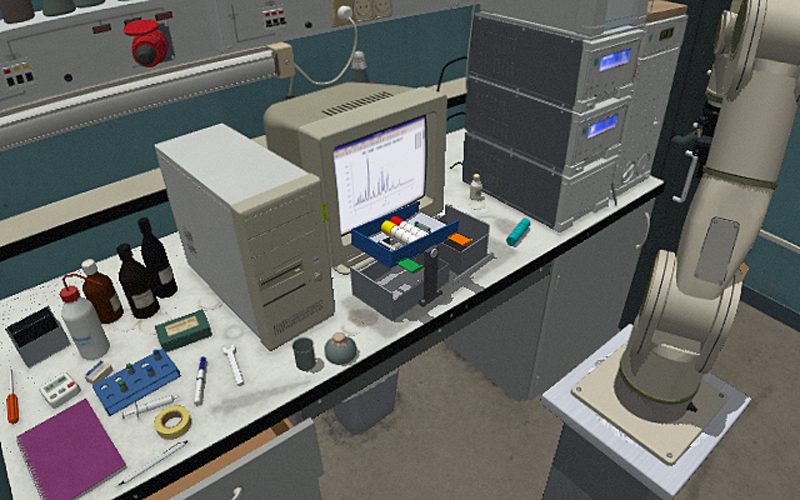

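```bash
python3 - <<'E'
from h import *
c=eyes.camera("top");save(c,"topcrop.png",(255,165,435,285),4.4)
c=eyes.camera("side");save(c,"sidecrop.png",(260,140,430,270),4.4)
E
```

```text
(no output)
```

View pics/topcrop.png

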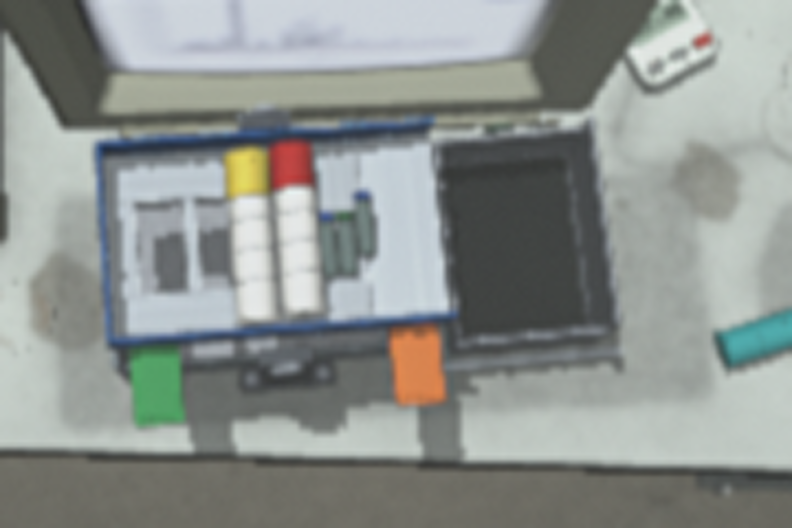

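View pics/sidecrop.png

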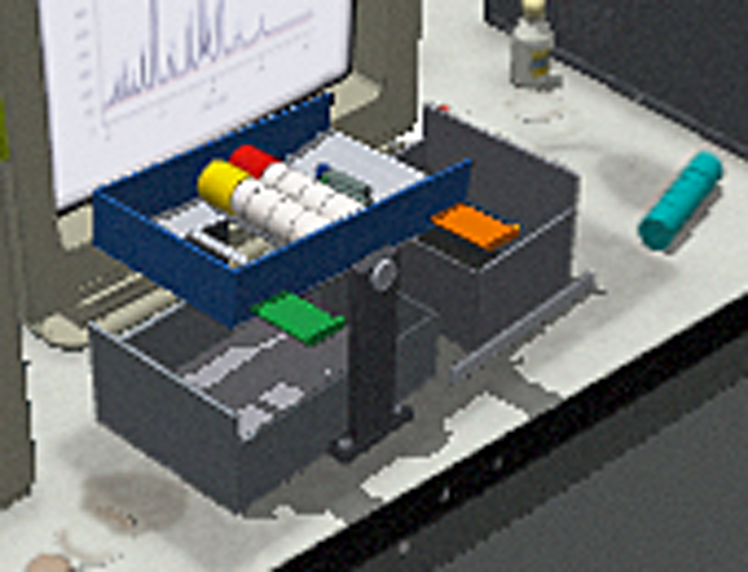

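```bash
cat >> h.py <<'E'
def blob(c,col,box):
    l,t,r,b=box;h=cv2.cvtColor(np.ascontiguousarray(c["pixels"]),cv2.COLOR_RGB2HSV)
    lo,hi={"g":((50,130,70),(75,255,255)),"o":((8,180,120),(18,255,255))}[col]
    m=cv2.inRange(h,lo,hi);k=np.zeros_like(m);k[t:b,l:r]=m[t:b,l:r]
    n,lab,st,ce=cv2.connectedComponentsWithStats(k)
    if n<2:return None
    i=1+np.argmax(st[1:,4]);return ce[i],st[i].tolist()
def tri(a,pa,b,pb):
    o1,r1=ray(a,*pa);o2,r2=ray(b,*pb);s=np.linalg.lstsq(np.c_[r1,-r2],o2-o1,rcond=None)[0]
    p,q=o1+r1*s[0],o2+r2*s[1];return (p+q)/2,np.linalg.norm(p-q)
E
python3 - <<'E'
from h import *
t=eyes.camera("top");s=eyes.camera("side")
P={}
for k,z in(("g",.148),("o",.131)):
    a=blob(t,k,(255,165,435,285));b=blob(s,k,(260,140,430,270));print(k,a,b)
    p,e=tri(t,a[0],s,b[0]);P[k]=at(t,*a[0],z);print(p.round(4),e.round(4),P[k].round(4))
y=P["g"]-P["o"];y[2]=0;print("sep",np.linalg.norm(y));y/=np.linalg.norm(y);x=np.array([y[1],-y[0],0])
o=(P["g"]+P["o"])/2+x*.093;o[2]=0;print("stand",o,"yaw",np.degrees(np.arctan2(-y[0],y[1])),x,y)
for n,u,v,z in(("far+x",389.5,192.7,.105),("far-x",395.5,243.4,.105),("runner end -x",255+620/4.4,165+362/4.4,.014)):
    w=at(t,u,v,z)-o;print(n,(w@x).round(4),(w@y).round(4),(w+o).round(3))
for n,u,v,z in(("far-x side",260+580/4.4,140+180/4.4,.105),("far+x side",260+427/4.4,140+107/4.4,.105),("runner end -x",260+597/4.4,140+282/4.4,.014)):
    w=at(s,u,v,z)-o;print(n,(w@x).round(4),(w@y).round(4),(w+o).round(3))
print("monitor front bottom", at(t,255+300/4.4,165+75/4.4,.1), at(t,400,180,0))
for n in("beaker","stopper_bottle"):
    l,tt,r,b=eyes.look_for(n,t)[0]["bbox"];print(n,at(t,(l+r)/2,(tt+b)/2,.03))
E
```

```text
g (array([295., 259.]), [295, 259, 1, 1, 1]) (array([326.90322581, 211.36290323]), [317, 206, 22, 13, 124])
[0.4789 0.2146 0.1576] 0.0241 [0.4713 0.2065 0.148 ]
o None (array([367.34020619, 190.65979381]), [358, 186, 20, 11, 97])Traceback (most recent call last):
  File "<stdin>", line 6, in <module>
TypeError: 'NoneType' object is not subscriptable
```

```bash
sed -i 's/(50,130,70),(75,255,255)/(50,110,60),(80,255,255)/; s/(8,180,120),(18,255,255)/(5,140,120),(20,255,255)/' h.py
cat > m.py <<'E'
from h import *
t=eyes.camera("top");s=eyes.camera("side")
P={}
for k,z in(("g",.148),("o",.131)):
    a=blob(t,k,(255,165,435,285));b=blob(s,k,(260,140,430,270));print(k,a,b)
    p,e=tri(t,a[0],s,b[0]);P[k]=at(t,*a[0],z);print(p.round(4),e.round(4),P[k].round(4),at(s,*b[0],z).round(4))
    P[k]=(P[k]+at(s,*b[0],z))/2
y=P["g"]-P["o"];y[2]=0;print("sep",np.linalg.norm(y));y/=np.linalg.norm(y);x=np.array([y[1],-y[0],0])
o=(P["g"]+P["o"])/2+x*.093;o[2]=0;print("stand",o,"yaw",np.degrees(np.arctan2(-y[0],y[1])),x,y)
E
cat > m2.py <<'E'
exec(open("m.py").read())
for n,c,u,v,z in(("far+x",t,389.5,192.7,.105),("far-x",t,395.5,243.4,.105),("runner end -x",t,255+620/4.4,165+362/4.4,.014),
("far-x side",s,260+580/4.4,140+180/4.4,.105),("far+x side",s,260+427/4.4,140+107/4.4,.105),("runner end -x",s,260+597/4.4,140+282/4.4,.014),
("post -x top s",s,260+375/4.4,140+262/4.4,.15)):
    w=at(c,u,v,z)-o;print(n,(w@x).round(4),(w@y).round(4),(w+o).round(3))
print("monitor", at(t,255+300/4.4,165+75/4.4,.1), at(t,400,180,0))
for n in("beaker","stopper_bottle"):
    l,tt,r,b=eyes.look_for(n,t)[0]["bbox"];print(n,at(t,(l+r)/2,(tt+b)/2,.03))
E
python3 m2.py
```

```text
g (array([290.2173913 , 252.39130435]), [285, 245, 11, 16, 161]) (array([327.36296296, 211.68148148]), [317, 206, 22, 13, 135])
[0.4889 0.2203 0.1553] 0.0 [0.4895 0.2209 0.148 ] [0.4964 0.2142 0.148 ]
o (array([349.44642857, 247.61309524]), [344, 240, 12, 16, 168]) (array([367.36734694, 190.71428571]), [358, 186, 20, 11, 98])
[0.5086 0.0525 0.1394] 0.0005 [0.5093 0.0518 0.131 ] [0.5175 0.0439 0.131 ]
sep 0.17094482337834907
stand [0.59547934 0.14382434 0.        ] yaw 6.864196770692371 [0.99283222 0.11951646 0.        ] [-0.11951646  0.99283222  0.        ]
far+x 0.0607 -0.2228 [ 0.682 -0.07   0.105]
far-x -0.0945 -0.2202 [ 0.528 -0.086  0.105]
runner end -x -0.0982 -0.2377 [ 0.526 -0.104  0.014]
far-x side -0.0875 -0.216 [ 0.534 -0.081  0.105]
far+x side 0.0594 -0.218 [ 0.68  -0.066  0.105]
runner end -x -0.102 -0.2296 [ 0.522 -0.096  0.014]
post -x top s -0.0893 0.0086 [0.506 0.142 0.15 ]
monitor [0.71223399 0.13295102 0.1       ] [ 0.75366    -0.12354451  0.        ]
beaker [0.5152188  0.48276407 0.03      ]
stopper_bottle [0.49120439 0.39872526 0.03      ]
```

```bash
python3 - <<'E'
from h import *
t=eyes.camera("top");s=eyes.camera("side")
f=lambda c,u,v,z:at(c,u/1.25,v/1.25,z).round(3)
print("rack front base top",f(t,580,325,0),"back",f(t,577,175,0),"side",f(s,555,228,0),f(s,465,165,0))
print("rack front top corner",[ (a.round(3),round(b,3)) for a,b in [tri(t,(700/1.25,310/1.25),s,(585/1.25,50/1.25))]])
print("table edge",f(t,560,335,0))
for p in((512,152),(512,205),(505,190)): print("mon top-right front",p,[(a.round(3),b.round(3)) for a,b in [tri(t,(p[0]/1.25,p[1]/1.25),s,(445/1.25,95/1.25))]])
print("mon bottom right",[f(t,490,237,z) for z in(0,.05,.1)])
print("turq",[(a.round(3),b.round(3)) for a,b in [tri(t,(437,238.5),s,(415,186))]],[at(t,u,v,.015).round(3) for u,v in((419,244),(455,233))])
# plate / stand refs
g=lambda c,u,v,z:at(c,u,v,z).round(4)
T=lambda u,v:(255+u/4.4,165+v/4.4)
S=lambda u,v:(260+u/4.4,140+v/4.4)
for n,a,b in(("tray green-robot top corner",T(110,343),S(237,270)),("tray green-far",T(98,146),S(95,192)),("tray orange-robot",T(455,316),S(470,162)),("tray orange far",T(432,122),S(332,97)),("bin far -x",T(618,345),S(580,180)),("bin far +x",T(592,122),S(427,107))):
    p,e=tri(t,a,s,b);print(n,p.round(4),e.round(4))
E
```

```text
rack front base top [ 0.493 -0.324  0.   ] back [ 0.902 -0.337  0.   ] side [ 0.514 -0.343  0.   ] [ 0.968 -0.422  0.   ]
rack front top corner [(array([ 0.483, -0.314,  0.522]), np.float64(0.014))]
table edge [ 0.466 -0.272  0.   ]
mon top-right front (512, 152) [(array([ 0.765, -0.09 ,  0.39 ]), np.float64(0.056))]
mon top-right front (512, 205) [(array([ 0.679, -0.058,  0.413]), np.float64(0.017))]
mon top-right front (505, 190) [(array([ 0.698, -0.057,  0.41 ]), np.float64(0.012))]
mon bottom right [array([ 0.72 , -0.096,  0.   ]), array([ 0.707, -0.088,  0.05 ]), array([ 0.694, -0.079,  0.1  ])]
turq [(array([ 0.56 , -0.238,  0.006]), np.float64(0.002))] [array([ 0.539, -0.178,  0.015]), array([ 0.577, -0.294,  0.015])]
tray green-robot top corner [0.5113 0.247  0.1891] 0.0011
tray green-far [0.6386 0.2619 0.1867] 0.0028
tray orange-robot [0.5371 0.0292 0.1641] 0.0005
tray orange far [0.6645 0.0444 0.163 ] 0.0013
bin far -x [ 0.5309 -0.0831  0.1057] 0.0081
bin far +x [ 0.6839 -0.0701  0.1015] 0.002
```

>>> {"op": "arm_command", "data": {"steps": [{"slide": [0.012, 0.041, 0.003], "rot": [0, 0, 9.2], "grip": 0}, {"slide": [0.012, 0.041, 0.003], "rot": [0, 0, 9.2], "grip": 0}, {"slide": [0.012, 0.041, 0.003], "rot": [0, 0, 9.2], "grip": 0}, {"slide": [0.012, 0.041, 0.003], "rot": [0, 0, 9.2], "grip": 0}, {"slide": [0.012, 0.041, 0.003], "rot": [0, 0, 9.2], "grip": 0}, {"slide": [0.012, 0.041, 0.003], "rot": [0, 0, 9.2], "grip": 0}, {"slide": [0.012, 0.041, 0.003], "rot": [0, 0, 9.2], "grip": 0}, {"slide": [0.012, 0.041, 0.003], "rot": [0, 0, 9.2], "grip": 0}]}}

```text
time: 2.7
ee_pos: [0.3425, -0.2452, 0.2469]
eef_rot: [0.662, 0.749, -0.0, 0.0]
ft_force: [1.1, -0.2, -0.7]
width: 0.0151
grip_force: 0.0
```

>>> {"op": "arm_command", "data": {"steps": [{"slide": [0.04, 0.038, -0.01], "rot": [0.7, -6, 0], "grip": 0}, {"slide": [0.04, 0.038, -0.01], "rot": [0.7, -6, 0], "grip": 0}, {"slide": [0.04, 0.038, -0.01], "grip": 0}, {"slide": [0.047, 0.005, -0.005], "grip": 0}, {"slide": [0.047, 0.005, -0.005], "grip": 0}, {"slide": [0.047, 0.005, -0.005], "grip": 0}, {"slide": [0, 0, -0.05], "grip": 0}, {"slide": [0, 0, -0.02], "grip": 0}]}}

```text
schema error: expected keys rot, slide, grip
```

```bash
python3 - <<'E'
from h import *
t=eyes.camera("top");s=eyes.camera("side")
a=cv2.resize(t["pixels"][165:285,255:435],(780,520));
cv2.imwrite("pics/pre.png",cv2.resize(np.hstack([t["pixels"][160:290,270:440],s["pixels"][100:230,300:470]])[:,:,::-1],None,fx=2.3,fy=2.3,interpolation=cv2.INTER_CUBIC))
p=sensors.read_state()["ee_pos"];print(p,proj(t,p),proj(s,p))
E
```

```text
[ 0.34387137 -0.24286543  0.24737825] [469.59358242 312.06395223] [480.65248386 148.28808967]
```

View pics/pre.png

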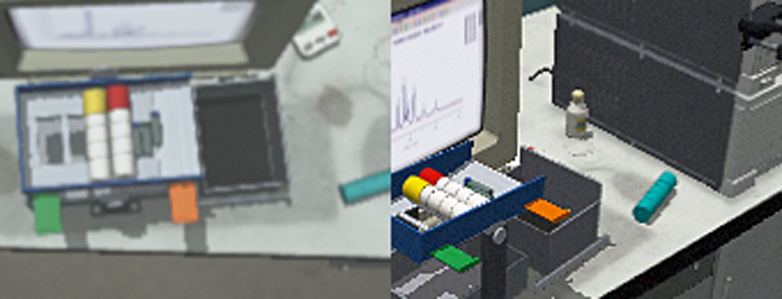

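The move was refused (every row needs all its keys), so the arm has not moved on. The picture shows an unchanged scene: bin at left image (245,140), turquoise decoy at (378,190), orange tab at (185,203).

>>> {"op": "arm_command", "data": {"steps": [{"slide": [0.04, 0.037, -0.01], "rot": [0.7, -6, 0], "grip": 0}, {"slide": [0.04, 0.037, -0.01], "rot": [0.7, -6, 0], "grip": 0}, {"slide": [0.04, 0.037, -0.01], "rot": [0, 0, 0], "grip": 0}, {"slide": [0.047, 0.005, -0.005], "rot": [0, 0, 0], "grip": 0}, {"slide": [0.047, 0.005, -0.005], "rot": [0, 0, 0], "grip": 0}, {"slide": [0.047, 0.005, -0.005], "rot": [0, 0, 0], "grip": 0}, {"slide": [0, 0, -0.05], "rot": [0, 0, 0], "grip": 0}, {"slide": [0, 0, -0.02], "rot": [0, 0, 0], "grip": 0}]}}

```text
time: 3.8
ee_pos: [0.6021, -0.1208, 0.1282]
eef_rot: [0.661, 0.743, 0.078, 0.068]
ft_force: [-0.0, -1.1, 0.4]
width: 0.0004
grip_force: 0.0
```

```bash
python3 - <<'E'
from h import *
t=eyes.camera("top");s=eyes.camera("side")
cv2.imwrite("pics/pre2.png",cv2.resize(np.hstack([t["pixels"][160:290,270:440],s["pixels"][100:230,300:470]])[:,:,::-1],None,fx=2.3,fy=2.3,interpolation=cv2.INTER_CUBIC))
p=sensors.read_state()["ee_pos"];print(p,(proj(t,p)-[270,160])*2.3,(proj(s,p)-[130,100])*2.3)
E
```

```text
[ 0.60157789 -0.12095154  0.12862893] [318.41272561 133.02437159] [588.69977985 142.77615946]
```

View pics/pre2.png

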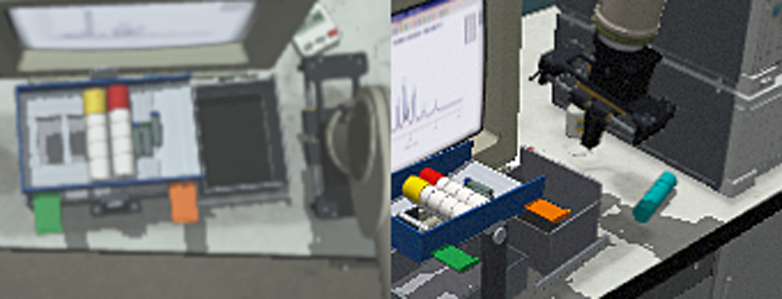

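>>> {"op": "arm_command", "data": {"steps": [{"slide": [0, 0, -0.03], "rot": [0, 0, 0], "grip": 0}, {"slide": [0, 0, -0.03], "rot": [0, 0, 0], "grip": 0}, {"slide": [0, 0, -0.023], "rot": [0, 0, 0], "grip": 0}, {"slide": [-0.0007, 0.006, 0], "rot": [0, 0, 0], "grip": 0}, {"slide": [-0.0007, 0.006, 0], "rot": [0, 0, 0], "grip": 0}, {"slide": [-0.0007, 0.006, 0], "rot": [0, 0, 0], "grip": 0}, {"slide": [-0.0007, 0.006, 0], "rot": [0, 0, 0], "grip": 0}, {"slide": [-0.0007, 0.006, 0], "rot": [0, 0, 0], "grip": 0}]}}

```text
time: 4.9
ee_pos: [0.5998, -0.0904, 0.049]
eef_rot: [0.66, 0.744, 0.079, 0.071]
ft_force: [-0.2, -2.6, 0.9]
width: 0.0004
grip_force: 1.3
```

>>> {"op": "arm_command", "data": {"steps": [{"slide": [-0.0005, 0.004, 0], "rot": [0, 0, 0], "grip": 0}, {"slide": [-0.0005, 0.004, 0], "rot": [0, 0, 0], "grip": 0}, {"slide": [-0.0005, 0.004, 0], "rot": [0, 0, 0], "grip": 0}, {"slide": [-0.0005, 0.004, 0], "rot": [0, 0, 0], "grip": 0}, {"slide": [-0.0005, 0.004, 0], "rot": [0, 0, 0], "grip": 0}, {"slide": [-0.0005, 0.004, 0], "rot": [0, 0, 0], "grip": 0}, {"slide": [0, 0, 0], "rot": [0, 0, 0], "grip": 0}, {"slide": [0, 0, 0], "rot": [0, 0, 0], "grip": 0}]}}

```text
time: 5.9
ee_pos: [0.5964, -0.0659, 0.0483]
eef_rot: [0.66, 0.744, 0.079, 0.07]
ft_force: [-0.2, -0.1, -0.9]
width: 0.0007
grip_force: 0.0
```

>>> {"op": "arm_command", "data": {"steps": [{"slide": [-0.0002, 0.002, 0], "rot": [0, 0, 0], "grip": 0}, {"slide": [-0.0002, 0.002, 0], "rot": [0, 0, 0], "grip": 0}, {"slide": [-0.0002, 0.002, 0], "rot": [0, 0, 0], "grip": 0}, {"slide": [-0.0002, 0.002, 0], "rot": [0, 0, 0], "grip": 0}, {"slide": [-0.0002, 0.002, 0], "rot": [0, 0, 0], "grip": 0}, {"slide": [0, 0.001, 0], "rot": [0, 0, 0], "grip": 0}, {"slide": [0, 0, 0], "rot": [0, 0, 0], "grip": 0}, {"slide": [0, 0, 0], "rot": [0, 0, 0], "grip": 0}]}}

```text
time: 6.9
ee_pos: [0.5964, -0.0565, 0.049]
eef_rot: [0.661, 0.743, 0.079, 0.071]
ft_force: [2.6, -3.5, -1.7]
width: 0.0004
grip_force: 2.4
```

>>> {"op": "arm_command", "data": {"steps": [{"slide": [-0.0002, 0.0015, 0], "rot": [0, 0, 0], "grip": 0}, {"slide": [-0.0002, 0.0015, 0], "rot": [0, 0, 0], "grip": 0}, {"slide": [-0.0002, 0.0015, 0], "rot": [0, 0, 0], "grip": 0}, {"slide": [-0.0002, 0.0015, 0], "rot": [0, 0, 0], "grip": 0}, {"slide": [0, 0, 0], "rot": [0, 0, 0], "grip": 0}, {"slide": [0, 0, 0], "rot": [0, 0, 0], "grip": 0}, {"slide": [0, 0, 0], "rot": [0, 0, 0], "grip": 0}, {"slide": [0, 0, 0], "rot": [0, 0, 0], "grip": 0}]}}

```text
time: 7.9
ee_pos: [0.5974, -0.0538, 0.0501]
eef_rot: [0.662, 0.742, 0.079, 0.073]
ft_force: [8.4, -13.8, -0.8]
width: 0.0004
grip_force: 7.3
```

>>> {"op": "arm_command", "data": {"steps": [{"slide": [0.003, -0.025, 0], "rot": [0, 0, 0], "grip": 0}, {"slide": [0.002, -0.015, 0.02], "rot": [0, 0, 0], "grip": 0}, {"slide": [0, 0, 0.05], "rot": [0, 0, 0], "grip": 0}, {"slide": [0, 0, 0.05], "rot": [0, 0, 0], "grip": 0}, {"slide": [-0.03, 0, 0.04], "rot": [0, 0, 0], "grip": 0}, {"slide": [-0.05, 0.01, 0.02], "rot": [0, 0, 0], "grip": 0}, {"slide": [-0.05, 0.02, 0], "rot": [0, 0, 0], "grip": 0}, {"slide": [-0.02, 0, 0], "rot": [0, 0, 0], "grip": 0}]}}

```text
time: 8.9
ee_pos: [0.4482, -0.0581, 0.229]
eef_rot: [0.66, 0.744, 0.078, 0.071]
ft_force: [0.3, -1.1, 0.3]
width: 0.0005
grip_force: 0.0
```

```bash
python3 m.py; python3 - <<'E'
from h import *
t=eyes.camera("top");s=eyes.camera("side")
cv2.imwrite("pics/home.png",cv2.resize(np.hstack([t["pixels"][180:270,270:410],s["pixels"][140:230,300:440]])[:,:,::-1],None,fx=2.85,fy=4,interpolation=cv2.INTER_CUBIC))
E
```

```text
g (array([290.28220859, 252.47852761]), [285, 245, 12, 16, 163]) (array([327.48550725, 211.75362319]), [317, 206, 22, 13, 138])
[0.4886 0.2201 0.1551] 0.0 [0.4893 0.2207 0.148 ] [0.4959 0.2142 0.148 ]
o (array([349.54166667, 247.52380952]), [344, 239, 12, 17, 168]) (array([367.30208333, 190.60416667]), [358, 186, 20, 10, 96])
[0.5089 0.0523 0.1395] 0.0008 [0.5095 0.0515 0.131 ] [0.518  0.0436 0.131 ]
sep 0.1711749150078629
stand [0.59545685 0.14402787 0.        ] yaw 7.109749238017159 [0.99231089 0.12377033 0.        ] [-0.12377033  0.99231089  0.        ]
```

View pics/home.png

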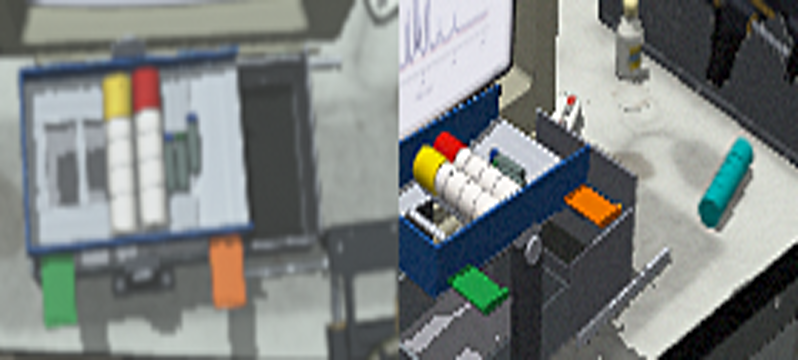

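```bash
python3 - <<'E'
from h import *
t=eyes.camera("top");s=eyes.camera("side")
o=np.array([.588,.146,0]);x=np.array([.993,.1175,0]);y=np.array([-.1175,.993,0])
for n,c,u,v in(("t+x",t,376.3,193),("t-x",t,382.3,240.8),("s-x",s,383.2,185),("s+x",s,349.5,167.5),("old t+x",t,389.5,192.7),("old t-x",t,395.5,243.4),("old s-x",s,391.8,180.9),("old s+x",s,357,164.3)):
    w=at(c,u,v,.105)-o;print(n,(w@x).round(4),(w@y).round(4))
E
```

```text
t+x 0.0711 -0.1855
t-x -0.0756 -0.1855
s-x -0.0744 -0.1818
s+x 0.0718 -0.1881
old t+x 0.0683 -0.2257
old t-x -0.0868 -0.2235
old s-x -0.0798 -0.2192
old s+x 0.0672 -0.2209
```

>>> {"op": "arm_command", "data": {"steps": [{"slide": [0.006, 0.0465, 0], "rot": [0, 0, 0], "grip": 0}, {"slide": [0.006, 0.0465, 0], "rot": [0, 0, 0], "grip": 0}, {"slide": [0.006, 0.0465, 0], "rot": [0, 0, 0], "grip": 0}, {"slide": [0.006, 0.0465, 0], "rot": [0, 0, 0], "grip": 0}, {"slide": [0.006, 0.0465, 0], "rot": [0, 0, 0], "grip": 0}, {"slide": [0.006, 0.0465, 0], "rot": [0, 0, 0], "grip": 0}, {"slide": [0, 0, -0.03], "rot": [0, 0, 0], "grip": 0}, {"slide": [0, 0, -0.02], "rot": [0, 0, 0], "grip": 0}]}}

```text
time: 10.2
ee_pos: [0.4859, 0.2209, 0.1774]
eef_rot: [0.66, 0.744, 0.079, 0.068]
ft_force: [0.7, -0.1, -0.2]
width: 0.0004
grip_force: 0.0
```

>>> {"op": "arm_command", "data": {"steps": [{"slide": [0, 0, -0.01], "rot": [0, 0, 0], "grip": 0}, {"slide": [0, 0, -0.005], "rot": [0, 0, 0], "grip": 0}, {"slide": [0, 0, -0.004], "rot": [0, 0, 0], "grip": 0}, {"slide": [0, 0, -0.004], "rot": [0, 0, 0], "grip": 0}, {"slide": [0, 0, -0.003], "rot": [0, 0, 0], "grip": 0}, {"slide": [0, 0, -0.003], "rot": [0, 0, 0], "grip": 0}, {"slide": [0, 0, 0], "rot": [0, 0, 0], "grip": 0}, {"slide": [0, 0, 0], "rot": [0, 0, 0], "grip": 0}]}}

```text
time: 11.2
ee_pos: [0.4859, 0.2193, 0.1496]
eef_rot: [0.66, 0.744, 0.078, 0.07]
ft_force: [-0.3, 1.4, 2.1]
width: 0.0005
grip_force: 1.1
```

```bash
python3 m.py|head -4
```

```text
g None (array([327.01030928, 215.70103093]), [317, 209, 21, 13, 97])Traceback (most recent call last):
  File "m.py", line 6, in <module>
    p,e=tri(t,a[0],s,b[0]);P[k]=at(t,*a[0],z);print(p.round(4),e.round(4),P[k].round(4),at(s,*b[0],z).round(4))
              ~^^^
TypeError: 'NoneType' object is not subscriptable
```

>>> {"op": "arm_command", "data": {"steps": [{"slide": [0, 0, -0.002], "rot": [0, 0, 0], "grip": 0}, {"slide": [0, 0, -0.002], "rot": [0, 0, 0], "grip": 0}, {"slide": [0, 0, -0.002], "rot": [0, 0, 0], "grip": 0}, {"slide": [0, 0, -0.002], "rot": [0, 0, 0], "grip": 0}, {"slide": [0, 0, -0.002], "rot": [0, 0, 0], "grip": 0}, {"slide": [0, 0, -0.002], "rot": [0, 0, 0], "grip": 0}, {"slide": [0, 0, -0.002], "rot": [0, 0, 0], "grip": 0}, {"slide": [0, 0, -0.002], "rot": [0, 0, 0], "grip": 0}]}}

```text
time: 12.3
ee_pos: [0.4858, 0.2191, 0.1333]
eef_rot: [0.66, 0.744, 0.078, 0.07]
ft_force: [0.4, -0.3, 2.3]
width: 0.0
grip_force: 1.1
```

>>> {"op": "arm_command", "data": {"steps": [{"slide": [0, 0, -0.002], "rot": [0, 0, 0], "grip": 0}, {"slide": [0, 0, -0.002], "rot": [0, 0, 0], "grip": 0}, {"slide": [0, 0, -0.002], "rot": [0, 0, 0], "grip": 0}, {"slide": [0, 0, -0.002], "rot": [0, 0, 0], "grip": 0}, {"slide": [0, 0, 0], "rot": [0, 0, 0], "grip": 0}, {"slide": [0, 0, 0], "rot": [0, 0, 0], "grip": 0}, {"slide": [0, 0, 0], "rot": [0, 0, 0], "grip": 0}, {"slide": [0, 0, 0], "rot": [0, 0, 0], "grip": 0}]}}

```text
time: 13.3
ee_pos: [0.486, 0.2195, 0.1258]
eef_rot: [0.66, 0.744, 0.079, 0.07]
ft_force: [-1.8, -1.4, 6.4]
width: 0.0003
grip_force: 2.7
```

```bash
python3 - <<'E'
from h import *
t=eyes.camera("top");s=eyes.camera("side")
for c in(t,s):print([(np.round(d["bbox"]).astype(int).tolist(),round(d["conf"],2)) for k in("tube_a","vial_a_mid") for d in eyes.look_for(k,c)[:5]])
cv2.imwrite("pics/sort.png",cv2.resize(np.hstack([t["pixels"][180:270,270:410],s["pixels"][140:230,280:420]])[:,:,::-1],None,fx=2.85,fy=4,interpolation=cv2.INTER_CUBIC))
E
```

```text
[([416, 229, 455, 246], 0.89), ([278, 208, 289, 245], 0.71), ([289, 203, 301, 240], 0.58), ([352, 195, 383, 244], 0.38)]
[([287, 197, 319, 214], 0.65), ([405, 175, 421, 195], 0.58), ([290, 192, 322, 214], 0.5)]
```

View pics/sort.png

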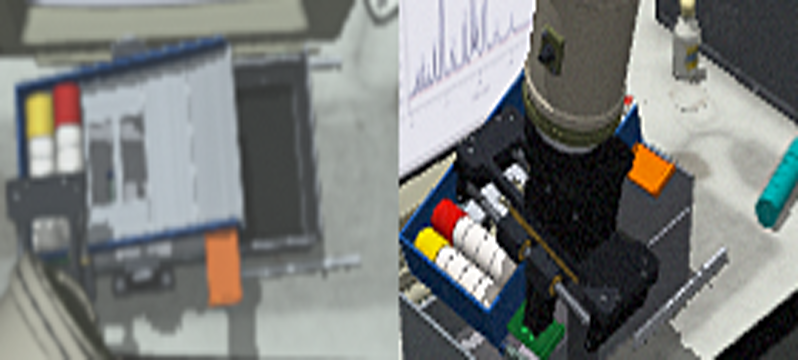

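>>> {"op": "arm_command", "data": {"steps": [{"slide": [0, 0, 0.03], "rot": [0, 0, 0], "grip": 0}, {"slide": [0, 0, 0.05], "rot": [0, 0, 0], "grip": 0}, {"slide": [-0.04, -0.01, 0.04], "rot": [0, 0, 0], "grip": 0}, {"slide": [-0.03, -0.04, 0], "rot": [0, 0, 0], "grip": 0}, {"slide": [0, -0.05, 0], "rot": [0, 0, 0], "grip": 0}, {"slide": [0, -0.05, 0], "rot": [0, 0, 0], "grip": 0}, {"slide": [0, -0.05, 0], "rot": [0, 0, 0], "grip": 0}, {"slide": [0, -0.03, 0], "rot": [0, 0, 0], "grip": 0}]}}

```text
time: 14.6
ee_pos: [0.4268, -0.013, 0.2345]
eef_rot: [0.662, 0.742, 0.076, 0.07]
ft_force: [0.5, 0.1, 0.7]
width: 0.0004
grip_force: 0.0
```

```bash
python3 m.py|head -4; python3 - <<'E'
from h import *
t=eyes.camera("top");s=eyes.camera("side")
for c in(t,s):print([(k,np.round(d["bbox"]).astype(int).tolist(),round(d["conf"],2)) for k in("tube_a","vial_a_mid") for d in eyes.look_for(k,c)[:5]])
cv2.imwrite("pics/sort2.png",cv2.resize(np.hstack([t["pixels"][180:270,265:365],s["pixels"][165:255,275:375]])[:,:,::-1],None,fx=4,fy=5.5,interpolation=cv2.INTER_CUBIC))
E
```

```text
g (array([291.69444444, 253.17361111]), [287, 246, 10, 16, 144]) (array([327.47272727, 221.69090909]), [318, 215, 20, 15, 165])
[0.49   0.2191 0.1198] 0.0004 [0.4874 0.2166 0.148 ] [0.4625 0.2416 0.148 ]
o (array([348.01123596, 246.69101124]), [343, 238, 11, 18, 178]) (array([366.31884058, 181.60144928]), [357, 176, 20, 13, 138])
[0.5077 0.0591 0.1744] 0.0014 [0.5118 0.056  0.131 ] [0.5552 0.0123 0.131 ]
[('tube_a', [289, 201, 302, 239], 0.85), ('tube_a', [278, 205, 292, 244], 0.84), ('tube_a', [418, 229, 454, 248], 0.71), ('tube_a', [274, 186, 356, 262], 0.49), ('vial_a_mid', [397, 160, 415, 184], 0.49)]
[('tube_a', [406, 178, 424, 195], 0.74), ('tube_a', [287, 199, 317, 215], 0.69), ('tube_a', [291, 193, 319, 209], 0.67)]
```

View pics/sort2.png

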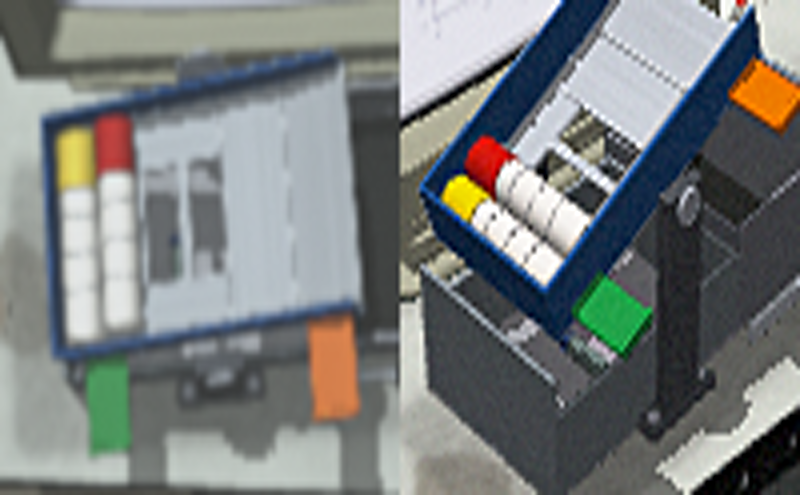

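>>> {"op": "arm_command", "data": {"steps": [{"slide": [0.02, 0.018, 0], "rot": [0, 0, 0], "grip": 0}, {"slide": [0.02, 0.018, 0], "rot": [0, 0, 0], "grip": 0}, {"slide": [0.02, 0.018, 0], "rot": [0, 0, 0], "grip": 0}, {"slide": [0.016, 0.016, 0], "rot": [0, 0, 0], "grip": 0}, {"slide": [0, 0, -0.025], "rot": [0, 0, 0], "grip": 0}, {"slide": [0, 0, -0.02], "rot": [0, 0, 0], "grip": 0}, {"slide": [0, 0, -0.01], "rot": [0, 0, 0], "grip": 0}, {"slide": [0, 0, -0.005], "rot": [0, 0, 0], "grip": 0}]}}

```text
time: 16.0
ee_pos: [0.5037, 0.0593, 0.1754]
eef_rot: [0.661, 0.743, 0.076, 0.07]
ft_force: [-1.0, -1.8, 6.4]
width: 0.0005
grip_force: 2.7
```

>>> {"op": "arm_command", "data": {"steps": [{"slide": [0, -0.001, -0.004], "rot": [0, 0, 0], "grip": 0}, {"slide": [0, -0.001, -0.004], "rot": [0, 0, 0], "grip": 0}, {"slide": [0, -0.001, -0.004], "rot": [0, 0, 0], "grip": 0}, {"slide": [0, -0.001, -0.004], "rot": [0, 0, 0], "grip": 0}, {"slide": [0, -0.001, -0.004], "rot": [0, 0, 0], "grip": 0}, {"slide": [0, 0, -0.003], "rot": [0, 0, 0], "grip": 0}, {"slide": [0, 0, 0], "rot": [0, 0, 0], "grip": 0}, {"slide": [0, 0, 0], "rot": [0, 0, 0], "grip": 0}]}}

```text
time: 17.0
ee_pos: [0.5042, 0.0541, 0.1529]
eef_rot: [0.661, 0.743, 0.077, 0.071]
ft_force: [2.0, -2.3, 4.8]
width: 0.001
grip_force: 2.2
```

```bash
python3 - <<'E'
from h import *
t=eyes.camera("top");s=eyes.camera("side")
print(blob(s,"g",(260,140,430,270)),blob(t,"g",(255,165,435,285)))
for c in(t,s):print([(k,np.round(d["bbox"]).astype(int).tolist(),round(d["conf"],2)) for k in("tube_a","vial_a_mid") for d in eyes.look_for(k,c)[:5]])
E
```

```text
(array([326.9602649 , 215.07284768]), [317, 209, 21, 13, 151]) (array([290.19620253, 252.65822785]), [285, 245, 11, 16, 158])
[('tube_a', [280, 204, 291, 243], 0.95), ('tube_a', [413, 231, 456, 249], 0.77), ('tube_a', [287, 201, 302, 238], 0.56), ('tube_a', [401, 161, 417, 182], 0.29)]
[('tube_a', [290, 187, 323, 204], 0.62), ('tube_a', [405, 176, 426, 198], 0.6), ('tube_a', [289, 190, 313, 204], 0.52)]
```

```bash
python3 - <<'E'
from h import *
t=eyes.camera("top");s=eyes.camera("side")
im=np.hstack([t["pixels"][185:265,270:350],s["pixels"][175:255,275:355]])[:,:,::-1].astype(float)
im=np.clip(255*(im/255)**.6,0,255).astype(np.uint8)
cv2.imwrite("pics/chk.png",cv2.resize(im,None,fx=5,fy=7,interpolation=cv2.INTER_CUBIC))
E
```

```text
(no output)
```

View pics/chk.png

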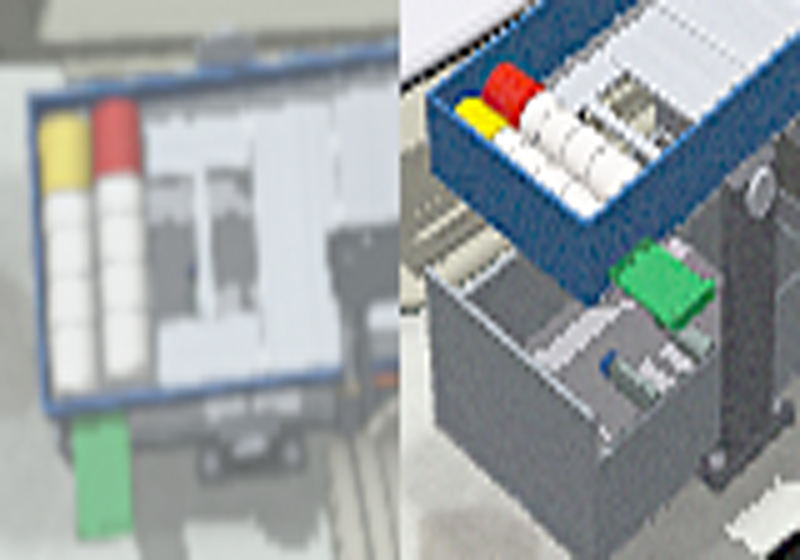

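```bash
python3 - <<'E'
from h import *
t=eyes.camera("top");s=eyes.camera("side")
o=np.array([.588,.146,0]);x=np.array([.993,.1175,0]);y=np.array([-.1175,.993,0])
S=lambda u,v:(275+(u-400)/5,175+v/7)
for n,c,p,z in(("top blue",t,(270+192/5,185+268/7),.0125),("s cap",s,S(608,363),.0125),("s v1 end",s,S(655,400),.0125),("s v2 a",s,S(675,325),.0125),("s v2 b",s,S(708,348),.0125),("blue corner on tray floor",s,S(468,97),.15),("wall",s,S(468,97),.18)):
    w=at(c,*p,z)-o;print(n,(w@x).round(3),(w@y).round(3))
# saturated blue pixels
for n,c,(l,tt,r,b) in(("t",t,(278,200,325,245)),("s",s,(280,180,420,240))):
    h=cv2.cvtColor(np.ascontiguousarray(c["pixels"]),cv2.COLOR_RGB2HSV)[tt:b,l:r];m=cv2.inRange(h,(110,120,30),(130,255,255))
    k,lab,st,ce=cv2.connectedComponentsWithStats(m);print(n,[(st[i].tolist(),(ce[i]+[l,tt]).round(1).tolist()) for i in range(1,k)][:15])
    for (u,v) in ([(308,223)] if n=="t" else [(288,189),(289,188),(317,227),(318,226)]): print(u,v,c["pixels"][v,u])
E
```

```text
top blue 0.013 0.031
s cap 0.012 0.029
s v1 end -0.027 0.027
s v2 a 0.001 -0.019
s v2 b -0.025 -0.021
blue corner on tray floor 0.073 0.079
wall 0.039 0.107
t [([7, 42, 2, 1, 2], [285.5, 242.0])]
308 223 [67 76 93]
s [([19, 1, 1, 1, 1], [299.0, 181.0]), ([27, 0, 1, 1, 1], [307.0, 180.0]), ([83, 0, 1, 1, 1], [363.0, 180.0]), ([85, 0, 1, 1, 1], [365.0, 180.0]), ([72, 2, 1, 1, 1], [352.0, 182.0]), ([76, 3, 1, 1, 1], [356.0, 183.0]), ([18, 4, 1, 1, 1], [298.0, 184.0]), ([20, 5, 1, 1, 1], [300.0, 185.0]), ([24, 4, 1, 1, 1], [304.0, 184.0]), ([5, 6, 1, 1, 1], [285.0, 186.0]), ([70, 7, 1, 1, 1], [350.0, 187.0]), ([76, 6, 1, 1, 1], [356.0, 186.0]), ([4, 9, 1, 1, 1], [284.0, 189.0]), ([6, 8, 5, 2, 5], [288.0, 188.2]), ([0, 11, 2, 2, 2], [280.5, 191.5])]
288 189 [255 254   0]
289 188 [ 0  0 55]
317 227 [65 71 62]
318 226 [ 93 105  94]
```

>>> {"op": "arm_command", "data": {"steps": [{"slide": [0, 0, -0.001], "rot": [0, 0, 0], "grip": 0}, {"slide": [0, 0, -0.001], "rot": [0, 0, 0], "grip": 0}, {"slide": [0, 0, -0.001], "rot": [0, 0, 0], "grip": 0}, {"slide": [0, 0, 0], "rot": [0, 0, 0], "grip": 0}, {"slide": [0, 0, 0], "rot": [0, 0, 0], "grip": 0}, {"slide": [0, 0, 0], "rot": [0, 0, 0], "grip": 0}, {"slide": [0, 0, 0], "rot": [0, 0, 0], "grip": 0}, {"slide": [0, 0, 0], "rot": [0, 0, 0], "grip": 0}]}}

```text
time: 18.5
ee_pos: [0.5042, 0.0539, 0.1497]
eef_rot: [0.661, 0.743, 0.076, 0.071]
ft_force: [2.1, -2.6, 4.9]
width: 0.0006
grip_force: 2.7
```

```bash
cat > k.py <<'E'
from h import *
t=eyes.camera("top");s=eyes.camera("side")
print(blob(s,"g",(260,140,430,270)))
for c in(t,s):print([(k[0],np.round(d["bbox"]).astype(int).tolist(),round(d["conf"],2)) for k in("tube_a","vial_a_mid") for d in eyes.look_for(k,c)[:5]])
E
python3 k.py
python3 - <<'E'
from h import *
t=eyes.camera("top");s=eyes.camera("side")
o=np.array([.588,.146,0]);x=np.array([.993,.1175,0]);y=np.array([-.1175,.993,0])
for yy in(.06,.03,-.02,-.04,-.06,-.08): print(yy,[proj(s,o+x*xx+y*yy+[0,0,.0125]).round().tolist() for xx in(-.04,0,.04)],[proj(t,o+x*xx+y*yy+[0,0,.0125]).round().tolist() for xx in(-.02,0.02)])
print("post",proj(s,o-x*.085+[0,0,.15]),proj(s,o-x*.085))
E
```

```text
(array([327.12751678, 214.22147651]), [317, 208, 21, 13, 149])
[('t', [278, 204, 290, 246], 0.9), ('t', [415, 231, 456, 248], 0.66), ('t', [290, 200, 300, 238], 0.64), ('v', [354, 194, 385, 243], 0.64)]
[('t', [293, 184, 321, 200], 0.63), ('t', [404, 174, 422, 197], 0.62), ('t', [279, 159, 378, 220], 0.32)]
0.06 [[322.0, 239.0], [312.0, 233.0], [303.0, 228.0]] [[300.0, 234.0], [299.0, 222.0]]
0.03 [[329.0, 235.0], [319.0, 229.0], [310.0, 223.0]] [[309.0, 233.0], [308.0, 221.0]]
-0.02 [[340.0, 227.0], [330.0, 221.0], [321.0, 216.0]] [[325.0, 232.0], [324.0, 220.0]]
-0.04 [[344.0, 224.0], [335.0, 219.0], [326.0, 213.0]] [[331.0, 231.0], [330.0, 219.0]]
-0.06 [[348.0, 221.0], [339.0, 216.0], [330.0, 211.0]] [[337.0, 231.0], [336.0, 219.0]]
-0.08 [[353.0, 218.0], [343.0, 213.0], [334.0, 208.0]] [[343.0, 230.0], [342.0, 218.0]]
post [347.28577967 199.14098283] [346.24133072 239.76516527]
```

>>> {"op": "arm_command", "data": {"steps": [{"slide": [0, 0, -0.001], "rot": [0, 0, 0], "grip": 0}, {"slide": [0, 0, -0.001], "rot": [0, 0, 0], "grip": 0}, {"slide": [0, 0, -0.001], "rot": [0, 0, 0], "grip": 0}, {"slide": [0, 0, -0.001], "rot": [0, 0, 0], "grip": 0}, {"slide": [0, 0, 0], "rot": [0, 0, 0], "grip": 0}, {"slide": [0, 0, 0], "rot": [0, 0, 0], "grip": 0}, {"slide": [0, 0, 0], "rot": [0, 0, 0], "grip": 0}, {"slide": [0, 0, 0], "rot": [0, 0, 0], "grip": 0}]}}

```text
time: 19.9
ee_pos: [0.504, 0.0538, 0.1456]
eef_rot: [0.661, 0.743, 0.076, 0.071]
ft_force: [2.1, -3.1, 5.4]
width: 0.0003
grip_force: 2.7
```

```bash
python3 k.py
```

```text
(array([327.05714286, 212.77857143]), [317, 207, 21, 13, 140])
[('t', [292, 202, 303, 239], 0.78), ('t', [416, 231, 457, 246], 0.66), ('t', [305, 201, 315, 236], 0.58)]
[('t', [313, 224, 326, 235], 0.66), ('t', [298, 182, 325, 198], 0.54), ('t', [305, 179, 332, 193], 0.52), ('t', [405, 176, 423, 196], 0.47)]
```

>>> {"op": "arm_command", "data": {"steps": [{"slide": [0, 0, 0], "rot": [0, 0, 0], "grip": 0}, {"slide": [0, 0, 0], "rot": [0, 0, 0], "grip": 0}, {"slide": [0, 0, 0], "rot": [0, 0, 0], "grip": 0}, {"slide": [0, 0, 0], "rot": [0, 0, 0], "grip": 0}, {"slide": [0, 0, 0], "rot": [0, 0, 0], "grip": 0}, {"slide": [0, 0, 0], "rot": [0, 0, 0], "grip": 0}, {"slide": [0, 0, 0], "rot": [0, 0, 0], "grip": 0}, {"slide": [0, 0, 0], "rot": [0, 0, 0], "grip": 0}]}}

```text
time: 21.2
ee_pos: [0.5033, 0.0543, 0.145]
eef_rot: [0.661, 0.743, 0.076, 0.07]
ft_force: [2.3, -0.1, 3.0]
width: 0.0005
grip_force: 1.5
```

```bash
python3 k.py; python3 - <<'E'
from h import *
t=eyes.camera("top");g=t["pixels"]
for v in range(206,242,3): print(v," ".join("%02x%02x%02x"%tuple(g[v,u]) for u in range(276,340,3)))
E
```

```text
(array([327.17266187, 212.42446043]), [317, 207, 21, 12, 139])
[('t', [417, 231, 452, 247], 0.76), ('t', [342, 196, 355, 233], 0.53), ('t', [330, 199, 341, 239], 0.51)]
[('t', [406, 176, 426, 196], 0.77), ('t', [320, 173, 349, 185], 0.68), ('t', [330, 164, 359, 180], 0.55)]
206 828f9a 6f7477 c0cad2 bdc6ce bdc7ce bbc6cd bcc6cd bbc4cc bbc5cd bac5cd bbc5cd bcc6cd bdc7ce bec8cf bcc7ce b4bec4 bbc5cc bcc6ce 9f9970 dacb60 c9ba62 897f49
209 848e94 717679 bac4cb bec9d0 bec9cf c2ccd2 b3bdc4 bcc5cd a1aab0 abb3b8 aab1b6 b4bec4 6d7276 6e7275 727679 b6c0c6 bcc6cd bdc8cf 9ea3a1 daddde e2e5e5 aaacaa
212 939ca2 6d7174 b7c1c8 a0a9ad 777b7f 777c80 92979b bcc5cc 9ba0a5 989ca2 9ca1a6 b9c3c9 9ea4a9 9fa4a9 757a7d b6c0c6 bcc6cd bec7ce b2babf cfd2cf c6cbca a5a9a7
215 949da0 6d7376 b8c2c9 c0c9ce 9da3a8 9fa5ab 9da3a8 c2cbd2 9da3a8 9ba0a5 9ca1a6 c3ccd2 969ca1 8e9297 898e92 bbc4ca bcc7cd bdc8ce b2bbc2 dadbd9 e3e6e5 c1c4bf
218 919998 5e666f b9c3c9 aeb7bd 9ba1a6 898d92 6a6e71 abb4b9 7b8084 626568 616568 a3acb1 777c7f 64676a 636669 a4adb2 bdc7cd bdc7ce b2bcc2 d6d9d4 a7abab 707373
221 919693 555f6f 929b9f adb7bd a2a
[... 370 characters left out ...]
4bdc3 9ca1a6 6f7376 a5acb1 bac4cb bcc7ce bdc9d0 b7b9b6 878b8b 4b5053
230 878983 4c5a6d 8e969a bec7ce 9fa5ab 707577 696d70 83888d bdc5cb a9b0b6 a5acb1 97a1a5 b5bec5 b7c0c7 b8c2c7 afb8be bac4ca bdc8ce bec8d0 bbbdb9 dce1e0 4a4e50
233 858880 4b5d78 7b8184 becad0 bdc7ce c1cbd3 c0cbd1 bfcad1 bfc9d0 bfcad1 bfc9d1 c0cad1 bec9cf bcc7ce bbc5cc b7c1c7 bac4cb bdc7cd bec8cf babdbb e2e4e3 757b81
236 7c7e77 475f86 90989c c0cad1 bfc9d0 bdc7ce bdc8ce bdc6ce bec8ce bdc8cf bfc9d0 bec8cf bec8ce bec8cf bec8ce c1cbd1 bcc7cd bec9d0 bfc9d0 969b9d 7b7f80 73797e
239 80827a 4a5e82 7b8183 c1cbd1 bec9cf bcc7cd bec8cf b0bac2 aab6c0 a5b1bd a2aebe 8997aa 7788a1 6a7d9a 5e7091 506485 445b80 3e4f69 37465b 3a4659 3f4a5e 666b6c
```

>>> {"op": "arm_command", "data": {"steps": [{"slide": [0, 0, -0.003], "rot": [0, 0, 0], "grip": 0}, {"slide": [0, 0, -0.003], "rot": [0, 0, 0], "grip": 0}, {"slide": [0, 0, -0.003], "rot": [0, 0, 0], "grip": 0}, {"slide": [0, 0, -0.003], "rot": [0, 0, 0], "grip": 0}, {"slide": [0, 0, -0.003], "rot": [0, 0, 0], "grip": 0}, {"slide": [0, 0, -0.003], "rot": [0, 0, 0], "grip": 0}, {"slide": [0, 0, -0.003], "rot": [0, 0, 0], "grip": 0}, {"slide": [0, 0, 0], "rot": [0, 0, 0], "grip": 0}]}}

```text
time: 22.55
ee_pos: [0.5032, 0.054, 0.1236]
eef_rot: [0.661, 0.743, 0.076, 0.07]
ft_force: [0.5, 0.2, 1.6]
width: 0.0008
grip_force: 0.7
```

>>> {"op": "arm_command", "data": {"steps": [{"slide": [0, 0, -0.002], "rot": [0, 0, 0], "grip": 0}, {"slide": [0, 0, -0.002], "rot": [0, 0, 0], "grip": 0}, {"slide": [0, 0, 0], "rot": [0, 0, 0], "grip": 0}, {"slide": [0, 0, 0], "rot": [0, 0, 0], "grip": 0}, {"slide": [0, 0, 0], "rot": [0, 0, 0], "grip": 0}, {"slide": [0, 0, 0], "rot": [0, 0, 0], "grip": 0}, {"slide": [0, 0, 0], "rot": [0, 0, 0], "grip": 0}, {"slide": [0, 0, 0], "rot": [0, 0, 0], "grip": 0}]}}

```text
time: 23.55
ee_pos: [0.5034, 0.0541, 0.12]
eef_rot: [0.661, 0.743, 0.076, 0.07]
ft_force: [-0.1, 1.0, 3.4]
width: 0.0004
grip_force: 1.2
```

```bash
python3 k.py
```

```text
(array([329.59615385, 203.25961538]), [319, 199, 22, 10, 104])
[('t', [420, 231, 457, 248], 0.8), ('t', [366, 204, 378, 235], 0.62)]
[('t', [403, 173, 424, 195], 0.49)]
```

Retreat straight up and off to the robot's side, then check.

>>> {"op": "arm_command", "data": {"steps": [{"slide": [0, 0, 0.03], "rot": [0, 0, 0], "grip": 0}, {"slide": [0, 0, 0.05], "rot": [0, 0, 0], "grip": 0}, {"slide": [-0.03, 0, 0.04], "rot": [0, 0, 0], "grip": 0}, {"slide": [-0.04, -0.02, 0], "rot": [0, 0, 0], "grip": 0}, {"slide": [-0.01, -0.05, 0], "rot": [0, 0, 0], "grip": 0}, {"slide": [0, -0.05, 0], "rot": [0, 0, 0], "grip": 0}, {"slide": [0, -0.05, 0], "rot": [0, 0, 0], "grip": 0}, {"slide": [0, 0, 0], "rot": [0, 0, 0], "grip": 0}]}}

```text
time: 24.85
ee_pos: [0.4224, -0.1189, 0.2392]
eef_rot: [0.663, 0.741, 0.076, 0.069]
ft_force: [-0.5, 0.3, -0.0]
width: 0.0004
grip_force: 0.0
```

```bash
python3 k.py; python3 - <<'E'
from h import *
t=eyes.camera("top");s=eyes.camera("side");g=t["pixels"]
for n,c,(l,a,r,b) in(("t",t,(270,180,400,260)),("s",s,(270,140,400,260))):
    h=cv2.cvtColor(np.ascontiguousarray(c["pixels"]),cv2.COLOR_RGB2HSV)
    for nm,lo,hi in(("red",(0,150,60),(4,255,255)),("yel",(22,120,60),(34,255,255)),("blu",(112,150,25),(130,255,160))):
        m=cv2.inRange(h,lo,hi)[a:b,l:r];k,lab,st,ce=cv2.connectedComponentsWithStats(m)
        print(n,nm,[(st[i,4].item(),(ce[i]+[l,a]).round().tolist()) for i in range(1,k) if st[i,4]>3][:6])
for v in range(194,244,3): print(v," ".join("%02x%02x%02x"%tuple(g[v,u]) for u in range(344,388,2)))
E
```

```text
(array([329.55769231, 203.19230769]), [319, 199, 22, 10, 104])
[('t', [416, 227, 456, 245], 0.87), ('t', [203, 240, 218, 254], 0.73), ('t', [367, 203, 379, 236], 0.64)]
[('t', [405, 175, 426, 198], 0.74), ('t', [340, 170, 385, 223], 0.51)]
t red [(46, [369.0, 206.0])]
t yel []
t blu []
s red [(4, [360.0, 164.0])]
s yel [(6, [382.0, 152.0]), (4, [382.0, 156.0])]
s blu []
194 5f676f 555e69 525b69 565f6c 5d6672 727676 797d7c 727575 717374 717576 828888 808687 787f81 788083 787d82 73787d 55595c 9aa1a2 b5bebc b4bcbd b1babb b9c2c5
197 414851 424952 494f57 40454c 424548 434647 434546 414345 424446 414545 434647 434647 454849 444748 454848 434646 46484a 838a8d 919794 919793 949a95 a0a7a3
200 91989c 8e959a 979fa4 7d8387 434647 464849 454848 444849 454849 505355 46494a 424746 3e4444 404545 434848 444749 474a4c 93999e bac1bb bdc5c0 bfc8c2 c1cac4
203 b3bdc4 b1bbc1 b0babf abb3b7 303231 373938 383a39 373939 393b3a 393b3a 433a3a 833e3d b64643 b94744 a24240 574545 444849 6f7477 b6beb9 b9c0bb bcc4bf b9c1bb
206 b2bcc2 b2bbc2 afb8bf aab2b3 504f39 3e4141 404342 404342 3f4241 414543 454140 93403e b94745 
[... 1258 characters left out ...]
d9f9c dbdddb e3e6e6 dddfdd a3a4a1 434546 4a4c4e 7c8081 9ba19c 9da29d
233 b2bcc3 b3bdc2 b6c0c6 b2bac1 b5bfc6 6f7476 393a39 404242 414342 404341 404341 3e403f 80827f dddfdd e3e6e5 dfe1de a6a9a6 454848 45484a 8a9094 9aa09a 999f9a
236 b1bbc1 a6afb6 adb8bf a8b3bc a3aeb6 777f86 393f47 40464c 404341 414342 414342 3e413f 6a6d6b b9bbb7 b5b9b5 b4b8b5 939592 494b4b 47494b 7b8185 969b96 9a9f9a
239 3f4151 424251 424250 4b4451 404858 4b525e 3f444c 464a4b 454848 464948 494c4c 4b4f4f 4f5254 575b5d 63676b 5f6367 686c70 64686c 595c5f 565a58 949a95 9a9f9a
242 a26340 9f6240 9f6240 a26341 655551 4f5356 515557 585b5e 53575a 545759 55585b 4e5153 494c4c 464849 464949 484a49 494c4b 515453 656965 666866 969b96 9ba19b
```

```bash
python3 - <<'E'
from h import *
t=eyes.camera("top");s=eyes.camera("side");g=t["pixels"]
o=np.array([.588,.146,0]);x=np.array([.993,.1175,0]);y=np.array([-.1175,.993,0])
for z in(.015,.03,.08):
  for u,v in((352,206),(354,230),(372.5,206)):
    w=at(t,u,v,z)-o;print(z,u,(w@x).round(3),(w@y).round(3))
for v in range(200,232,2): print(v," ".join("%02x%02x%02x"%tuple(g[v,u]) for u in range(349,358)))
for v in(195,240): print(v,[(u,g[v,u].tolist()) for u in range(372,386,2)])
for n in("beaker","stopper_bottle","timer"): print(n,[np.round(d["bbox"]).tolist() for d in eyes.look_for(n,t)[:2]])
E
```

```text
0.015 352 0.056 -0.116
0.015 354 -0.023 -0.114
0.015 372.5 0.05 -0.183
0.03 352 0.053 -0.115
0.03 354 -0.025 -0.112
0.03 372.5 0.047 -0.18
0.08 352 0.043 -0.11
0.08 354 -0.032 -0.108
0.08 372.5 0.037 -0.173
200 9fa8ad 7d8387 505356 444748 444748 454849 444748 454849 46484a
202 b0babf 99a1a5 595d5f 363737 373939 393c3a 3a3c3a 3b3c3c 3a3c3b
204 b4bdc3 abb3b8 676a69 353633 353737 373939 393b3a 3b3d3c 3c3e3d
206 b1bac1 aab1b2 817f69 514f39 3e403e 3f4141 3e413f 404242 3f4240
208 b0bac1 aab1b4 848675 555340 3e403c 3e4241 404342 3f4241 404241
210 b0bac0 aeb6b7 989a8a 65634c 3e3e37 373a3a 3c3f3e 3e4140 3d3f3f
212 b0b9c0 b3bbc0 acb0aa 7a7862 444336 363839 393b3a 3b3d3d 3a3d3c
214 b0b9c0 b2bbc2 aab2b5 75756a 424138 3b3e3d 3f4241 404342 404442
216 b0b9bf b1bbc1 a8b1b6 7b7f81 474948 3b3e3d 3f4140 3f4241 414442
218 afb9bf b2bbc2 acb4ba 8a8f92 515454 393a39 3d403f 404241 3f4342
220 b1bac1 b1bac1 b2bbc1 9fa6ab 616566 3a3c3a 3e403e 414342 414342
222 b0b9bf b0bac0 b6bfc6 b0b8bd 747779 3f403f 3c3e3d 404241 404242
224 b0babf b1bac1 b3bdc4 abb3b9 777b7c 444544 3b3d3c 3f4241 404342
226 b0b9c0 b1bbc1 b3bcc3 acb3ba 808688 4b4d4d 3b3d3c 3f4241 414342
228 b1bac0 b1bbc1 b4bdc3 b1bac0 99a0a2 5b5e5e 383939 3d3f3f 404342
230 b1bac1 b1bbc1 b3bdc3 b6bfc6 a9b0b4 666a6b 393a39 3c3f3e 424443
195 [(372, [82, 86, 89]), (374, [84, 87, 90]), (376, [75, 80, 82]), (378, [153, 160, 165]), (380, [175, 184, 189]), (382, [172, 179, 184]), (384, [165, 174, 180])]
240 [(372, [121, 126, 131]), (374, [116, 121, 126]), (376, [120, 125, 131]), (378, [104, 108, 112]), (380, [92, 96, 98]), (382, [94, 98, 95]), (384, [149, 154, 150])]
beaker [[205.0, 240.0, 220.0, 251.0]]
stopper_bottle [[228.0, 240.0, 247.0, 264.0]]
timer [[398.0, 162.0, 417.0, 185.0], [229.0, 242.0, 247.0, 263.0]]
```

```bash
python3 -c "
from bench import order
print(order.close_job())"
```

```text
the job is handed in; nothing more can be done
None
```

I handed the job in at about 25 s: the bin is home, the tray is empty and both tubes are in the bin, but I saw only two of the three vials in the pan. I take the third to be in the hidden part of the pan, since none was left on the tray or showing in the bin. The yellow-capped tube is mostly under the tray lip, so I judged it by a thin strip of yellow at the right spot.

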